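Follow the orange butterfly on the revolving stand with the lighted loupe

ROBOT

A 6-joint arm with a two-finger parallel gripper is mounted at the origin on the work surface. World frame = base frame: x ahead of the robot, y to its left, z up, the work surface at z = 0. Lengths are in mm, angles in rad, forces in N, time in s.
With the tool pointing down it reaches from about 275 to 875 mm from the base axis. Payload 12.5 kg.
Tool frame: the origin (TCP) lies midway between the tips of the shut fingers; the grasp point (between the pads) lies bot.grip_point_offset behind it (bot.grip_point_offset is the distance from the TCP to the grasp point, in mm); z points along the fingers, y is the line along which they close (so a half turn about z gives the same grasp; the last joint's range is limited). The gripper opens to 85 mm and grips with 20 to 120 N. Pads are 22 mm wide; open, the fingers measure 114 mm over their backs; the gripper's body (76 mm by 85 mm) begins 54 mm behind the grasp point. The pads swing forward as they close: fully open they stand 13 mm farther back than shut.
Start: joints at [-1.242, 0.351, 1.652, -0, 1.139, -0.085], TCP at [221.167, -503.557, 231.29] pointing down, gripper open.
Joint ranges: [-2.75, 2.75], [-0.79, 2.1], [0.01, 2.65], [-1.57, 4.71], [0.07, 3.14], [-2.87, 2.87]. Speed limits (rad/s): [2.22, 2.22, 2.79, 3.14, 3.14, 3.14].

INTERFACE

Orientations are given as a rotation vector (axis times angle).
In Python, from cell import bot, imaging, workorder gives the robot as it stands. Calls block until the motion is done:
- bot.move_to(position, orientation): joint-space move of the TCP to a pose.
- bot.servo_line(position, orientation=None, vel=150, contact_N=None): straight line of the TCP; orientation=None keeps the orientation; vel is the mean speed in mm/s. With contact_N (N) it stops when the force on the tool has changed by that much, and returns True; else False.
- bot.move_j(angles): joint-space move.
- bot.gripper_open() and bot.gripper_close(f_grip=None): open the fingers fully, or close them until they stop; f_grip is the grip in N (None keeps the last).
- bot.hold(seconds).
- bot.ik(position, orientation): joint angles nearest the present ones, or None.
- imaging.read_camera(name): name is "scene" or "side" or "wrist"; returns a dict with "color" (400x640x3 uint8, red, green, blue), "fx", "fy", "cx", "cy" (pixels), "R" (3x3) and "t" (3): a world point X has camera coordinates R X + t; the wrist camera has in their place "T_tool_cam" (4x4, takes a point from camera to tool coordinates, whose origin is the TCP and whose axes are the flange's). Camera axes: x right, y down, z forward; pixel columns grow to the right and rows downward; lengths in mm; the calibration is good to about 2 mm. A picture is of the moment at which its call begins: read the wrist's pose just before it. There is no depth.
A pose or a line that the arm cannot do raises bot.MotionError and nothing moves.
- workorder.close_job(): hands the job in; it is judged then, once.
Trained networks look in a picture, given as the dict that the camera call returned (one of the last four; its "shot" number tells which), for a name from the list of things; names that differ only in an ending like _2 or _b are one class to them, and where a whole thing is asked for, a point or a joint stands for the part that bears it (a point fixed in the world has none). Each returns a list of dicts, best first, with "p" (0 to 1); they miss things now and then, are a little off and sometimes report something else, mostly with a low value. They report only what shows in the picture. A call takes as long as a camera call. They do not tell look-alikes from the thing itself.
- imaging.silhouettes(picture, target): "pixels" (400x640 bool, what is visible of it) and "xy" ([column, row] in pixels, amid what is visible of it).
- imaging.place_of(picture, target): "xy" ([column, row] in pixels: a listed point, or the origin of a listed thing).
Readings, each from a call of its own:
- bot.current_t(): time.
- bot.current_joint_pos(): joint angles.
- bot.current_qvel(): joint speeds.
- bot.current_effort(): joint torques, N m.
- bot.current_tcp_pos(): TCP position.
- bot.current_tool_rot(): TCP orientation.
- bot.current_ft_force(): force on the tool from outside, world axes, zero at the start.
- bot.current_moment(): the same for the moment, N m.
- bot.current_width(): opening from 0.0 (shut) to 1.0 (fully open).
- bot.current_grasp_force(): force on a finger pad.
Only numpy, scipy, OpenCV 4.12 (cv2) and the standard library are available. Lean on these libraries where they do the work, as an engineer would, in place of code of your own. Each camera call takes 0.05 s, during which the arm holds its last target. There are 200 camera calls.

TASK

Set the revolving display stand turning freely in either direction at roughly one turn every six seconds (its blue peg is there to push), and then, without touching the stand any more, carry the white hand loupe along right above the orange butterfly for a good six seconds while it turns: loupe upright, foot about 3 cm above the butterfly, centred on it. Never spin the stand fast; afterwards stand the loupe upright back on its round cork coaster, let go, and leave the notebook, glue bottle and pin jar where they are. The stand may still be turning at the end.

Things in the scene. Friction and masses are not known exactly. Their poses are not given: they have to be found in the camera images.
- stand: fixed dark steel foot of a revolving display stand, 180 mm across, 30 mm high. Origin: centre of its underside on the table; z axis: the vertical turning axis. It carries the plate, a black disc with brown top, 300 mm across, top 44 mm above the table. The plate's hidden mass varies by -30 to +40 percent.
- turntable (a joint): turning angle of the stand's plate (rad, not wrapped, no stops), growing anticlockwise from above; 0: orange butterfly along the foot's +x axis, blue peg along -x. Starts anywhere. Runs very freely: nominal 0.9 kg, inertia 0.010 kg m2, friction torque 0.0003 N m plus 0.0002 N m per rad/s: from 1.2 rad/s it loses roughly 0.05 rad/s each second.
- butterfly (a point): top centre of the orange butterfly with black edges (about 85 mm wide), fixed on the plate 100 mm from the turning axis, 60 mm above the table. Two more butterflies, one white and one black with white edges, sit 90 degrees to either side, equally high. This point turns with the plate.
- peg_top (a point): top centre of the blue upright finger peg, fixed on the plate 110 mm from the turning axis, across from the orange butterfly: 18 mm across, 76 mm high, its top 120 mm above the table. Push it sideways to turn the plate, for instance with the foot of the held loupe or the closed fingers.
- loupe: hand loupe, 150 mm tall, 0.22 kg, standing upright on its coaster: round clear foot 56 mm across, white collar to 50 mm, then a round white handle 34 mm across up to the top, yellow ring at its lower end, red button on top. Origin: centre of the foot's underside (the lens); z up along the handle. Grip the handle from above, about 120 mm above the foot's underside.
- coaster: fixed round cork coaster, 90 mm across and 6 mm thick, the loupe's place. Origin: centre of its underside on the table. It may lie on the left or on the right side of the stand.
- notebook: closed black notebook lying flat, 150 x 110 x 17 mm, on the other side of the stand from the coaster; leave alone. Origin: centre of its underside.
- glue: white glue bottle with orange cap, 44 mm across, 100 mm tall, to one side of the stand; leave alone. Origin: centre of its underside.
- pins: clear jar of pins with steel cap, 50 mm across, 60 mm tall, to one side of the stand; leave alone. Origin: centre of its underside.
Things that resemble listed ones, but are neither listed nor needed, are in the scene too. Leave any purple look-alike of the loupe alone. Several things have the shape of the coaster; the one meant has the colours described above.

How it is judged (in metres and radians):
On the way, in this order (a step that is already met when the one before it is completed fails the run):
1. the stand turns freely, at 0.6 to 2 rad/s either way, touched by nothing, for 0.3 s ((velocity of joint turntable between 0.6 and 2 rad/s or velocity of joint turntable between -2 and -0.6 rad/s) and contact force between stand and the arm below 0.2 N and contact force between stand and the fingers below 0.2 N and contact force between stand and loupe below 0.2 N), for 0.3 s.
2. the loupe, upright, stays centred above the orange butterfly (within 22 mm sideways, foot 10 to 60 mm above it) for 5 s on end while the stand turns freely at 0.4 to 2 rad/s, touched by nothing (horizontal distance between loupe and butterfly below 0.022 m and z of loupe in the frame of butterfly between 0.01 and 0.06 m and angle between loupe's own z axis and vertical below 0.2 rad and (velocity of joint turntable between 0.4 and 2 rad/s or velocity of joint turntable between -2 and -0.4 rad/s) and contact force between stand and the arm below 0.2 N and contact force between stand and the fingers below 0.2 N and contact force between stand and loupe below 0.2 N), for 5 s.
At the end, for the whole second after the job is handed in: the loupe stands released and still on its coaster, upright within 0.1 rad, its foot within 30 mm of the coaster's centre; notebook, glue bottle and pin jar within 30 mm of where they were. The stand may still be turning (horizontal distance between loupe and coaster below 0.03 m and height (world z) of loupe between 0.002 and 0.012 m and angle between loupe's own z axis and vertical below 0.1 rad and linear speed of loupe below 0.03 m/s and distance of each of notebook, glue, pins from where it was at the start of the episode below 0.03 m); the robot touches nothing.
It fails at once if the stand is spun faster than 2.6 rad/s (velocity of joint turntable above 2.6 rad/s or velocity of joint turntable below -2.6 rad/s).
It fails at once if the loupe is tipped by more than 0.7 rad (angle between loupe's own z axis and vertical above 0.7 rad).
It fails at once if a bystander is shoved by more than 30 mm or knocked over (distance of any of notebook, glue, pins from where it was at the start of the episode above 0.03 m or angle between any of glue, pins's own z axis and vertical above 0.5 rad).
It also fails if it takes over 70 s, if anything falls off the work surface, if the arm or the gripper's body presses on something with over 40 N, if the wrist force passes 120 N, or if a joint passes its speed limit or range.

## Working session

There is one attempt and no reset: what is moved stays moved. The work goes in short steps, each a Python script; the robot and the scene stay as the last script left them, time stands still between calls to the robot, and variables do not carry over. Pictures are saved under pics/ and viewed, at most 10 in all, crops included, and the job is handed in when it is done.

```bash
ls; mkdir -p pics
cat > h.py <<'E'
import numpy as np, cv2
from cell import bot, imaging, workorder
def ray(p,xy):
    R=np.array(p["R"]);t=np.array(p["t"]).ravel()
    d=R.T@np.array([(xy[0]-p["cx"])/p["fx"],(xy[1]-p["cy"])/p["fy"],1.]);return -R.T@t,d
def atz(p,xy,z):
    o,d=ray(p,xy);return o+d*(z-o[2])/d[2]
def save(p,name,crop=None,k=1):
    im=p["color"][:,:,::-1]
    if crop: im=im[crop[1]:crop[3],crop[0]:crop[2]]
    cv2.imwrite("pics/"+name,cv2.resize(im,None,fx=k,fy=k,interpolation=cv2.INTER_CUBIC))
E
python3 - <<'E'
from h import *
print(bot.grip_point_offset,bot.current_t(),bot.current_tool_rot())
Z=dict(stand=0,butterfly=60,peg_top=120,loupe=6,coaster=0,notebook=0,glue=0,pins=0)
for c in("scene","side"):
    p=imaging.read_camera(c); save(p,c+".png")
    print(c,p["fx"],ray(p,(320,200))[0])
    for n,z in Z.items():
        for d in imaging.place_of(p,n)[:3]: print(n,np.round(d["p"],2),np.round(d["xy"]),atz(p,d["xy"],z).round())
print(bot.current_t())
E
```

```text
pics
18.700000000000003 0.0 [-3.07344341e+00 -6.45137870e-01  2.80144395e-04]
scene 438.56453465772404 [1112.94938577 -268.72471875 1158.57595329]
stand 0.58 [320. 230.] [552. -38.   0.]
stand 0.49 [359. 218.] [554.  89.   0.]
butterfly 0.91 [285. 211.] [ 486. -123.   60.]
butterfly 0.48 [359. 219.] [584.  68.  60.]
butterfly 0.47 [430. 214.] [642. 268.  60.]
peg_top 0.79 [360. 220.] [617.  53. 120.]
loupe 0.9 [196. 245.] [ 477. -393.    6.]
loupe 0.68 [228. 225.] [ 444. -291.    6.]
coaster 0.78 [230. 223.] [ 436. -283.    0.]
coaster 0.68 [264. 188.] [ 350. -151.    0.]
coaster 0.37 [322. 230.] [553. -32.   0.]
notebook 0.68 [402. 160.] [400. 308.   0.]
notebook 0.62 [248. 286.] [ 646. -287.    0.]
notebook 0.53 [232. 225.] [ 444. -278.    0.]
glue 0.87 [432. 216.] [622. 301.   0.]
glue 0.65 [360. 216.] [549.  92.   0.]
pins 0.6 [249. 287.] [ 650. -283.    0.]
side 465.2275730050517 [352.09821842 915.1269117  927.86545731]
stand 0.66 [315. 226.] [541. -24.  -0.]
butterfly 0.69 [336. 192.] [ 495. -116.   60.]
peg_top 0.88 [281. 210.] [615.  52. 120.]
loupe 0.83 [355. 152.] [ 469. -398.    6.]
loupe 0.77 [355. 167.] [ 458. -315.    6.]
loupe 0.48 [281. 213.] [649. -58.   6.]
coaster 0.63 [361. 174.] [ 436. -288.    0.]
notebook 0.63 [348. 333.] [401. 309.   0.]
glue 0.78 [255. 321.] [623. 313.   0.]
glue 0.2 [349. 334.] [400. 311.   0.]
pins 0.52 [298. 166.] [ 650. -298.    0.]
0.9
```

View pics/scene.png

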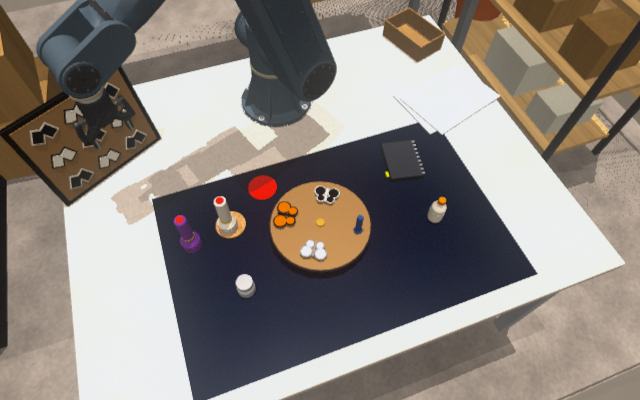

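Run:
```python
import cv2
im=cv2.imread("pics/side.png")[90:250,240:440]
cv2.imwrite("pics/sidec.png",cv2.resize(im,None,fx=3.7,fy=3.7,interpolation=cv2.INTER_CUBIC))
```

```text
(no output)
```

View pics/sidec.png

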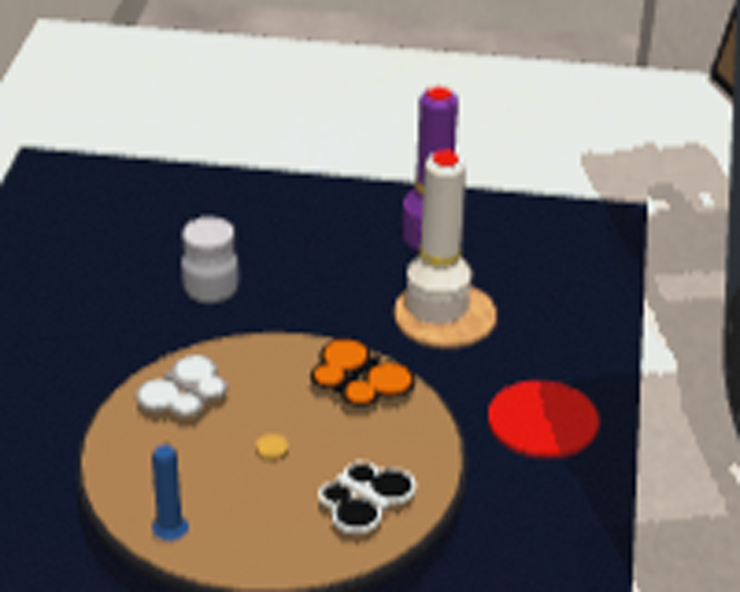

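White loupe at scene (222,215), not the purple one at (186,233). The coaster is the cork disc at (231,224), not the red disc at (263,188). The plate is at (320,225), the orange butterfly at (285,214) and the blue peg at (360,224). Next I refine these by colour in both views.

```bash
cat >> h.py <<'E'
def blob(p,kind,world,rad,z):
    """centroid (world xy at height z) of a colour near a given world point"""
    h,s,v=[c.astype(int) for c in cv2.split(cv2.cvtColor(p["color"],cv2.COLOR_RGB2HSV))]
    m={"red":((h<5)|(h>174))&(s>170)&(v>90),"orange":(h>=5)&(h<20)&(s>225)&(v>120),
       "blue":(h>98)&(h<118)&(s>120)&(v>60),"brown":(h>=8)&(h<22)&(s>90)&(v>90)}[kind]
    ys,xs=np.nonzero(m)
    W=np.array([atz(p,(x,y),z)[:2] for x,y in zip(xs,ys)]).reshape(-1,2)
    k=np.hypot(*(W-np.array(world)[:2]).T)<rad
    return W[k]
def rv(a): f=np.radians(a+90)/2; return np.pi*np.array([np.cos(f),np.sin(f),0])
E
python3 - <<'E'
from h import *
for c in("scene","side"):
    p=imaging.read_camera(c)
    W=blob(p,"red",(437,-286),45,156);print(c,"button",len(W),W.mean(0).round(1))
    for z in (0,):
        W=blob(p,"brown",(437,-286),70,6); (x,r,a)=cv2.minAreaRect(W.astype(np.float32)); print("coaster",len(W),np.round(x),np.round(r),cv2.minEnclosingCircle(W.astype(np.float32)))
    W=blob(p,"brown",(550,-38),170,44);print("plate",len(W),cv2.minEnclosingCircle(W.astype(np.float32)))
    W=blob(p,"orange",(490,-120),70,58);print("orange",len(W),W.mean(0).round(1))
    W=blob(p,"blue",(616,52),70,100);print("blue",len(W),W.mean(0).round(1))
    q=p["color"]; 
    for d in imaging.place_of(p,"peg_top")[:1]+imaging.place_of(p,"butterfly")[:1]: print(d["xy"],q[int(d["xy"][1]),int(d["xy"][0])],cv2.cvtColor(q,cv2.COLOR_RGB2HSV)[int(d["xy"][1]),int(d["xy"][0])])
E
```

```text
scene button 35 [ 449.7 -291.3]
coaster 324 [ 448. -280.] [81. 90.] ((443.541259765625, -282.64996337890625), 46.344669342041016)
plate 6107 ((549.8482666015625, -38.22993469238281), 146.44593811035156)
orange 311 [ 495.3 -127. ]
blue 39 [618.1  49.7]
[358.8, 219.1] [43 58 88] [110 130  88]
side button 20 [ 447.4 -292.7]
coaster 233 [ 437. -274.] [89. 80.] ((437.40679931640625, -278.7021789550781), 46.80337905883789)
plate 4767 ((546.7793579101562, -39.52097702026367), 147.65469360351562)
orange 220 [ 492.9 -126.1]
blue 139 [598.8  77. ]
[280.4, 213.4] [175 131  84] [ 15 133 175]
[338.4, 188.8] [49 27 17] [  9 167  49]
```

Run:
```python
from h import *
o=rv(10)
bot.move_to([448,-291,230],o); print(bot.current_t(),bot.current_joint_pos())
p=imaging.read_camera("scene"); print(blob(p,"red",(448,-291),45,156).mean(0) if len(blob(p,"red",(448,-291),45,156)) else None)
w=imaging.read_camera("wrist"); save(w,"wrist1.png")
bot.servo_line([448,-291,107],vel=150,contact_N=8); print(bot.current_tcp_pos(),bot.current_t())
bot.gripper_close(80); print(bot.current_width(),bot.current_grasp_force(),bot.current_tcp_pos())
f0=bot.current_ft_force()
bot.servo_line([448,-291,240],vel=150); print(bot.current_ft_force(),bot.current_t(),bot.current_width())
for L,v in((36,60),(36,100)):
    a=bot.current_tcp_pos();t=bot.current_t();bot.servo_line([a[0]+L*.4,a[1]+L*.9165,240],vel=v);print(L,v,bot.current_t()-t,bot.current_tcp_pos(),np.round(bot.current_qvel(),3))
for c in("scene","side"):
    p=imaging.read_camera(c);save(p,c+"2.png")
    W=blob(p,"brown",(440,-284),70,6).astype(np.float32); print("coaster",len(W),W.mean(0),cv2.minEnclosingCircle(W))
    W=blob(p,"orange",(494,-126),70,60);print("orange",len(W),W.mean(0).round(1))
```

```text
2.3833 [-6.64591515e-01  3.23587327e-01  1.69381253e+00 -2.42333067e-04
  1.12412005e+00 -8.36804059e-01]
[ 448.76557485 -290.88166199]
[ 448.34345257 -291.37833346  107.75392678] 3.45
0.38099005012918585 79.36881244182587 [ 448.456729   -291.20801813  107.59229758]
[ 1.24062426 -0.13250182 -2.24496696] 5.025 0.3743172354392632
36 60 0.75 [ 461.98078392 -257.71426591  240.03090516] [-0.008  0.003  0.     0.     0.002 -0.002]
36 100 0.5082999999999993 [ 476.40513984 -224.73163296  240.03244181] [-0.014 -0.    -0.002  0.002 -0.    -0.002]
coaster 663 [ 443.11615 -283.7215 ] ((443.0875244140625, -283.43621826171875), 46.404781341552734)
orange 312 [ 496.5 -127.1]
coaster 398 [ 439.22345 -279.66235] ((440.1243896484375, -280.4105224609375), 48.036380767822266)
orange 220 [ 492.6 -123.7]
```

View pics/side2.png

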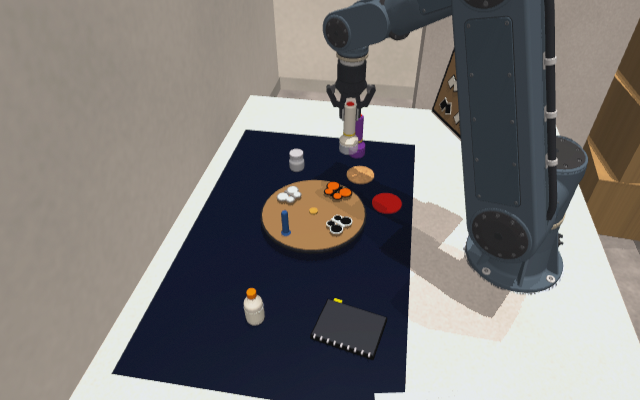

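```bash
cat >> h.py <<'E'
C=np.array([549,-38.8])
def theta(p):
    """orange butterfly's angle about the stand axis, pixel count"""
    W=blob(p,"orange",C,150,60)-C
    W=W[np.hypot(*W.T)>55]
    if len(W)<60: return None,len(W),0
    m=W.mean(0); return np.arctan2(m[1],m[0]),len(W),np.hypot(*m)
E
python3 - <<'E'
from h import *
import json
p=imaging.read_camera("scene"); print(theta(p)); p2=imaging.read_camera("side"); print(theta(p2))
th=theta(p)[0]+np.pi; peg=C+110*np.array([np.cos(th),np.sin(th)]); u=np.array([np.sin(th),-np.cos(th)])
s=peg-49*u; print(peg,u,s)
bot.servo_line([*s,245],vel=250)
bot.servo_line([*s,182],vel=150)
t=bot.current_t();bot.servo_line([*(s+85*u),182],vel=70); print(bot.current_t()-t,bot.current_ft_force())
bot.servo_line([*(s+85*u),245],vel=200)
D=[]
for i in range(6):
    for c in("scene","side"):
        t=bot.current_t();p=imaging.read_camera(c);r=theta(p);print(c,round(t,3),r)
        if i in(0,): save(p,f"m{c}.png")
        D.append((c,t)+r)
    if i==1: bot.servo_line([470,-190,245],vel=250)
    bot.hold(.15)
json.dump(D,open("D.json","w"))
E
```

```text
(np.float64(-2.1077056907444516), 311, np.float64(102.5923958056054))
(np.float64(-2.157089065772072), 220, np.float64(101.96299298524315))
[605.26309425  55.72229486] [ 0.85929359 -0.51148267] [563.15770836  80.78494593]
1.3666 [ 0.99787323 -0.09225958 -2.37580586]
scene 10.3 (np.float64(2.3613277730651356), 267, np.float64(102.51058366001449))
side 10.35 (np.float64(2.2992156462744293), 282, np.float64(107.02552345220302))
scene 10.55 (np.float64(2.063383943253365), 272, np.float64(103.05841395943376))
side 10.6 (np.float64(2.021661237943711), 294, np.float64(107.51190422124999))
scene 12.075 (np.float64(0.3168894090574795), 354, np.float64(105.96054905215317))
side 12.125 (np.float64(0.30404018592623094), 256, np.float64(102.93508980874559))
scene 12.325 (np.float64(0.05042630628973091), 349, np.float64(106.07963369353565))
side 12.375 (np.float64(0.03219608856155919), 245, np.float64(101.85442730512835))
scene 12.575 (np.float64(-0.22053660426481866), 354, np.float64(106.07382453852372))
side 12.625 (np.float64(-0.24909050490201803), 230, np.float64(101.070107772861))
scene 12.825 (np.float64(-0.49116177819733564), 350, np.float64(105.40050062008412))
side 12.875 (np.float64(-0.5361984139050452), 224, np.float64(100.51356010030896))
```

```bash
cat >> h.py <<'E'
from scipy.optimize import least_squares
def model(x,t,t0):
    """clockwise: theta' = -w, w' = -k(.0003+.0002 w)"""
    th,w,k=x; b=.0002*k; a=1.5; s=np.asarray(t)-t0; e=1-np.exp(-b*s)
    return th-((w+a)*e/b-a*s)
def om(x,t,t0): b=.0002*x[2]; return (x[1]+1.5)*np.exp(-b*(t-t0))-1.5
def fit(D):
    t=np.array([d[1] for d in D]); th=np.unwrap([d[2] for d in D]); t0=t[-1]
    r=least_squares(lambda x:np.r_[(model(x[:3]*[1,1,100],t,t0)-th)/.02,(x[2]-1)/.25],[th[-1],1,1])
    x=r.x*[1,1,100]; return x,t0,th-model(x,t,t0)
E
python3 - <<'E'
from h import *
import json
D=json.load(open("D.json"))
P=[]
for i in range(7):
    for c in("scene","side"):
        t=bot.current_t();p=imaging.read_camera(c);r=theta(p)
        if r[0] is not None:D.append((c,t)+tuple(map(float,r)))
        q=imaging.place_of(p,"peg_top")
        if q:
            w=atz(p,q[0]["xy"],120)[:2]-C; P.append((c,t,np.arctan2(w[1],w[0])-np.pi,np.hypot(*w),q[0]["p"]))
    bot.hold(.55)
x,t0,res=fit(D); print(x,t0,om(x,t0,t0)); print(res.round(3),[d[3] for d in D])
for c,t,a,r,pp in P: print(c,round(t,2),round(float((a-model(x,t,t0)+np.pi)%(2*np.pi)-np.pi),3),round(r),round(pp,2))
json.dump(D,open("D.json","w")); print(bot.current_t())
E
```

```text
[-5.24814144  0.8819295  82.86005145] 17.675 0.8819294950558678
[-0.013 -0.016 -0.015  0.002 -0.012  0.03  -0.002  0.035  0.002  0.028
  0.003  0.012  0.009  0.003  0.022 -0.027  0.011 -0.046 -0.001 -0.038
 -0.013 -0.011 -0.018  0.021 -0.011  0.045] [267, 282, 272, 294, 354, 256, 349, 245, 354, 230, 350, 224, 347.0, 221.0, 331.0, 213.0, 299.0, 226.0, 271.0, 253.0, 280.0, 283.0, 294.0, 293.0, 323.0, 286.0]
scene 13.07 -0.005 105 0.65
side 13.18 -0.073 105 0.88
scene 13.82 -0.066 116 0.7
side 13.93 -0.078 110 0.97
scene 14.57 -0.024 112 0.97
side 14.68 -0.006 113 0.65
scene 15.32 -0.03 110 0.65
side 15.43 -0.013 113 0.61
scene 16.07 0.002 104 0.97
side 16.18 0.067 111 0.75
scene 16.82 0.028 106 0.64
side 16.93 -2.928 447 0.68
scene 17.57 -0.012 103 0.58
side 17.68 -0.045 106 0.95
18.325
```

Run:
```python
from h import *
import json
D=json.load(open("D.json"));x,t0,res=fit(D)
x=list(x); o=bot.current_tool_rot()
pt=lambda t,r=100.:C+r*np.array([np.cos(model(x,t,t0)),np.sin(model(x,t,t0))])
assert all(bot.ik([*(C+100*np.array([np.cos(a),np.sin(a)])),z],o) is not None for a in np.arange(0,6.3,.4) for z in(193.6,245))
a0=-1.5
bot.servo_line([*(C+100*np.array([np.cos(a0),np.sin(a0)])),245],vel=200)
n=bot.current_t(); ts=np.arange(n,n+8,.005); m=(model(x,ts,t0)-a0+.2)%(2*np.pi)
i=np.nonzero(np.diff(m)>3)[0]; tst=ts[i[0]]; print("start",n,tst,om(x,tst,t0))
bot.hold(max(.01,tst-.35-n))
zs=[219,193.6]+[193.6]*16; pic=None; log=[]
for k,z in enumerate(zs):
    t=bot.current_t(); a=np.array(bot.current_tcp_pos()); e=t+.45
    tgt=np.r_[pt(e),z]; L=np.linalg.norm(tgt-a)
    bot.servo_line(tgt,vel=L/.30)
    t=bot.current_t(); a=np.array(bot.current_tcp_pos()); err=a[:2]-pt(t); l=[k,round(t,2),round(t-e,3),err.round(1),round(np.linalg.norm(a-tgt),1)]
    if k%2==0: pt0=t; c="side" if k%4 else "scene"; pic=imaging.read_camera(c)
    else:
        q=imaging.place_of(pic,"peg_top")
        if q:
            w=atz(pic,q[0]["xy"],120)[:2]-C; r=np.hypot(*w); d=(np.arctan2(w[1],w[0])-np.pi-model(x,pt0,t0)+np.pi)%(2*np.pi)-np.pi
            l+=[c,round(d,3),round(r),round(q[0]["p"],2)]
            if q[0]["p"]>.5 and 92<r<128 and abs(d)<.2: x[0]+=.2*d
    log.append(l)
    if k==10: save(pic,"track.png")
e=bot.current_tcp_pos(); bot.servo_line([e[0],e[1],250],vel=150)
for l in log: print(*l)
print(bot.current_t(),om(x,bot.current_t(),t0),model(x,0,t0)-model(fit(D)[0],0,t0))
for c in("scene","side"):
    t=bot.current_t();p=imaging.read_camera(c);r=theta(p);print(c,r,r[0] and (r[0]-model(x,t,t0)+np.pi)%(2*np.pi)-np.pi)
```

```text
start 18.975 21.019999999999595 0.7534840765360258
0 21.12 0.0 [ 0.5 -0.1] 0.7
1 21.61 -0.008 [0.5 0. ] 1.4 scene -0.045 111 0.94
2 22.1 -0.008 [0.6 0.2] 1.2
3 22.59 -0.008 [0.2 0.5] 0.4 side 0.16 119 0.74
4 23.09 0.0 [ 0.2 -0.1] 0.2
5 23.59 0.0 [ 0.  -0.2] 0.2 scene 0.048 110 0.67
6 24.09 0.0 [-0.2 -0.1] 0.3
7 24.59 0.0 [-0.3 -0.1] 0.4 side 0.13 117 0.93
8 25.08 -0.008 [0.1 0. ] 0.5
9 25.57 -0.008 [-0.1 -0.1] 0.6 scene 0.083 103 0.55
10 26.07 -0.008 [-0.1 -0.2] 0.6
11 26.56 -0.008 [-0.1 -0.2] 0.5 side 0.03 111 0.85
12 27.05 -0.008 [ 0.1 -0.3] 0.3
13 27.54 -0.008 [ 0.3 -0.9] 0.5 scene 0.127 108 0.62
14 28.04 0.0 [ 0.  -0.4] 0.5
15 28.54 0.0 [-0.  -0.5] 0.5 side 0.124 107 0.67
16 29.04 0.0 [-0.1 -0.4] 0.4
17 29.54 0.0 [-0.1 -0.5] 0.5 scene 0.07 115 0.78
30.1167 0.4381363964751972 0.14560516500095488
scene (np.float64(-0.570237965755124), 317, np.float64(107.45484127949818)) 0.08305564298744805
side (np.float64(-0.5894062024564053), 209, np.float64(101.27798885558137)) 0.08575408867626777
```

View pics/track.png

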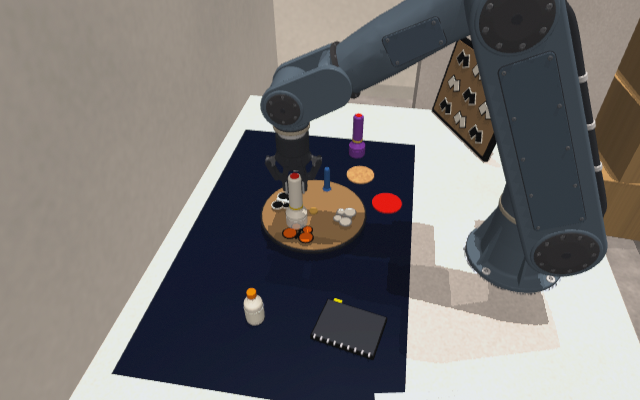

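The side view shows the white loupe held upright over the orange butterfly at (297,233), with the peg across at (327,178). The true phase drifted ahead of my model, so I'm reconstructing the actual error over the track.

Run:
```python
from h import *
import json
D=json.load(open("D.json"));x,t0,_=fit(D)
new=[]
for i in range(3):
    for c in("scene","side"):
        t=bot.current_t();p=imaging.read_camera(c);r=theta(p)
        if r[0] is not None:new.append((c,t)+tuple(map(float,r)))
    if i<2: bot.hold(.3)
t=np.array([d[1] for d in D]);th=np.unwrap([d[2] for d in D])
tn=np.array([d[1] for d in new]);thn=np.array([d[2] for d in new])
pr=model(x,tn,t0)+.23; thn=pr+((thn-pr+np.pi)%(2*np.pi)-np.pi)
tt=np.r_[t,tn];hh=np.r_[th,thn]
g=lambda y,t:model((y[0],y[1],y[2]*100),t,t0)
y=least_squares(lambda y:g(y,tt)-hh,[x[0],x[1],x[2]/100]).x; print(y,"res",(hh-g(y,tt)).round(3))
pc=np.polyfit(tt-t0,hh,3)
print("w now",om((y[0],y[1],y[2]*100),tn[-1],t0),np.polyval(np.polyder(pc),tn[-1]-t0), np.polyfit(tn,thn,1))
# used correction per cycle
ds={1:-.045,3:.16,5:.048,7:.13,9:.083,11:.03,13:.127,15:.124,17:.07};cum=0
for k in range(18):
    T=21.12+.4945*k
    print(k,round(T,2),"err rad", round(g(y,T)-model(x,T,t0)-cum,3),round(np.polyval(pc,T-t0)-model(x,T,t0)-cum,3),"w",round(om((y[0],y[1],y[2]*100),T,t0),3))
    cum+=.2*ds.get(k,0)
json.dump(D+new,open("D2.json","w"));print(bot.current_t(),bot.current_tcp_pos())
```

```text
[-5.23742177  0.87412755  0.87023326] res [-0.021 -0.024 -0.021 -0.003 -0.01   0.033  0.001  0.038  0.005  0.031
  0.007  0.016  0.014  0.008  0.027 -0.022  0.016 -0.042  0.002 -0.036
 -0.013 -0.012 -0.023  0.015 -0.021  0.034 -0.005  0.001  0.004 -0.006
  0.01  -0.002]
w now 0.3805268303965397 -0.3611356888617435 [-0.3881097  -1.45090472]
0 21.12 err rad 0.048 0.016 w 0.736
1 21.61 err rad 0.055 0.02 w 0.717
2 22.11 err rad 0.072 0.034 w 0.698
3 22.6 err rad 0.079 0.039 w 0.679
4 23.1 err rad 0.056 0.014 w 0.66
5 23.59 err rad 0.064 0.021 w 0.642
6 24.09 err rad 0.063 0.019 w 0.623
7 24.58 err rad 0.073 0.027 w 0.605
8 25.08 err rad 0.056 0.011 w 0.587
9 25.57 err rad 0.066 0.021 w 0.569
10 26.07 err rad 0.06 0.016 w 0.552
11 26.56 err rad 0.071 0.028 w 0.534
12 27.05 err rad 0.076 0.035 w 0.517
13 27.55 err rad 0.087 0.05 w 0.499
14 28.04 err rad 0.073 0.04 w 0.482
15 28.54 err rad 0.085 0.056 w 0.465
16 29.03 err rad 0.072 0.049 w 0.448
17 29.53 err rad 0.085 0.068 w 0.432
31.1167 [640.69714734 -78.78249891 250.00593955]
```

Run:
```python
from h import *
import json
D=json.load(open("D.json"));x,t0,_=fit(D);x=list(x)
x[0]+=.2*(-.045+.16+.048+.13+.083)
p=imaging.read_camera("side");R,tv=np.array(p["R"]),np.array(p["t"]).ravel()
def pj(X): c=R@X+tv; return np.array([p["fx"]*c[0]/c[2]+p["cx"],p["fy"]*c[1]/c[2]+p["cy"]])
T=26.065;a=model(x,T,t0);b=np.r_[C+100*np.array([np.cos(a),np.sin(a)]),60]
K=10;x0,y0=262,160
im=cv2.resize(cv2.imread("pics/track.png")[y0:y0+60+30,x0:x0+75],None,fx=6,fy=6,interpolation=cv2.INTER_CUBIC)
def pix(X): return tuple(int(v) for v in ((pj(X)-[x0,y0]+.5)*6))
cv2.circle(im,pix(b),3,(255,0,255),-1)
for r,col,z in((42.5,(255,0,255),58),(28,(0,255,0),92)):
    q=np.array([pix(np.r_[b[:2]+r*np.array([np.cos(f),np.sin(f)]),z]) for f in np.arange(0,6.3,.2)]);cv2.polylines(im,[q],False,col,1)
q=np.array([pix(np.r_[C+150*np.array([np.cos(f),np.sin(f)]),44]) for f in np.arange(0,6.3,.05)]);cv2.polylines(im,[q],True,(255,255,0),1)
rad=np.r_[np.cos(a),np.sin(a)];cv2.line(im,pix(np.r_[C,58]),pix(np.r_[C+150*rad,58]),(255,0,255),1)
cv2.imwrite("pics/ov.png",im)
```

```text
(no output)
```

View pics/ov.png

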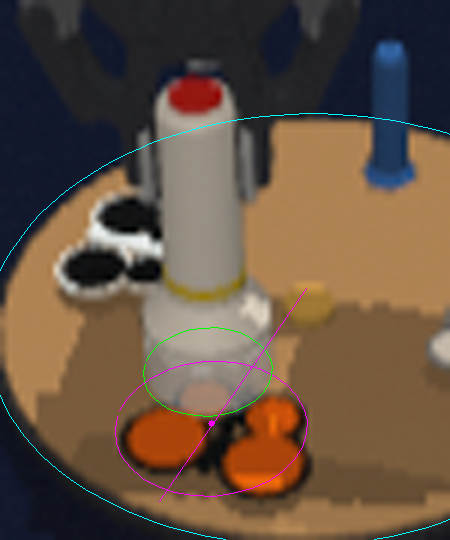

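The overlay shows the butterfly centre, about (222,430) in the crop, within about 5 mm of the spot under the loupe. Tracking therefore held for over 7 s with margin, so I put the loupe back.

Run:
```python
from h import *
P=[442,-283]
bot.servo_line([*P,250],vel=200)
bot.servo_line([*P,120],vel=130)
print(bot.servo_line([*P,104],vel=20,contact_N=4),bot.current_tcp_pos())
bot.hold(.2);bot.gripper_open();bot.hold(.2)
bot.servo_line([*P,240],vel=100);bot.servo_line([300,-330,260],vel=200);bot.hold(.5)
for c in("scene","side"):
    p=imaging.read_camera(c);save(p,c+"3.png")
    print(c,blob(p,"red",P,45,156).mean(0))
    for n in("notebook","glue","pins"): 
        for d in imaging.place_of(p,n)[:1]: print(n,atz(p,d["xy"],0).round())
print(bot.current_t(),bot.current_width())
cv2.imwrite("pics/end.png",np.hstack([cv2.resize(cv2.imread(f"pics/{c}3.png")[y:y+100,x:x+100],None,fx=4,fy=4) for c,x,y in(("scene",175,170),("side",310,100))]))
```

```text
True [ 442.0890883  -282.98591742  107.53860174]
scene [ 442.50846212 -283.18607427]
notebook [402. 304.   0.]
glue [630. 302.   0.]
pins [ 651. -282.    0.]
side [ 441.48752574 -285.27767797]
notebook [406. 303.  -0.]
glue [547. -32.   0.]
pins [ 650. -305.    0.]
38.7667 0.9994867319471643
```

View pics/end.png

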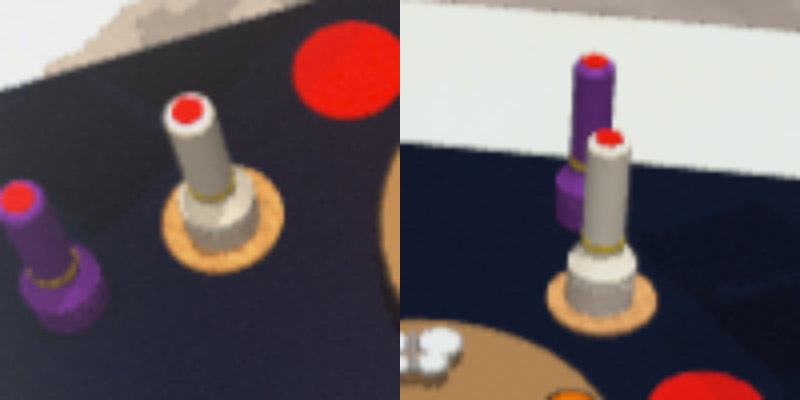

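The white loupe stands upright and released at the centre of the cork coaster (crop at (218,215) and (602,290)). The bystanders haven't moved, so I hand the job in.

```bash
python3 -c "
from h import *
print(workorder.close_job())"
```

```text
the job is handed in; nothing more can be done
None
```

I handed in the job at about 39 s: the stand was set turning at about 1.2 rad/s, the loupe was tracked over the orange butterfly for about 7 s at an estimated 5–15 mm off centre, and it now stands upright and released on its cork coaster; no verdict came back.

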